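True a mixer's spoked wheel: seat each rim nipple, back it off by counted quarter turns

ROBOT

A 6-joint arm with a two-finger parallel gripper is mounted at the origin on the work surface. World frame = base frame: x ahead of the robot, y to its left, z up, the work surface at z = 0. Lengths are in m, angles in rad, forces in N, time in s.
With the tool pointing down it reaches from about 0.35 to 0.95 m from the base axis. Payload 17.4 kg.
Tool frame: the origin (TCP) lies on the centre line of the jaws, within the pads' length; the fingertips stand 14 mm ahead of it and the grasp point (between the pads) lies 5 mm behind it (r.tips_ahead is the z of the fingertips in the tool frame, in m); z points along the fingers, y is the line along which they close (so a half turn about z gives the same grasp; the last joint's range is limited). The gripper opens to 93 mm and grips with 3 to 60 N. Pads are 15 mm wide; open, the fingers measure 128 mm over their backs; the gripper's body (75 mm by 188 mm) begins 65 mm behind the grasp point.
Start: joints at [1.157, 0.116, 1.442, -0, 1.584, -0.038], TCP at [0.248, 0.628, 0.233] pointing down, gripper open.
Joint ranges: [-2.83, 2.83], [-0.83, 2.19], [0.07, 2.5], [-1.14, 4.28], [0.01, 3], [-2.97, 2.97]. Speed limits (rad/s): [1.89, 1.89, 2.22, 3.14, 3.14, 3.14].

INTERFACE

Orientations are given as a unit quaternion [w, x, y, z].
In Python, from station import r, viewer gives the robot as it stands.
- The arm moves only by the shell command python3 -m inch 'ROWS'. ROWS is text: rows parted by semicolons, each of 7 numbers parted by spaces: the turn, a rotation vector about the world's x, y, z in rad, then the shift along the world's x, y, z in m, then the closure in counts, from 0 (fully open) to 255 (shut). In form: rx ry rz x y z grip; .... A call has 1 to 12 rows; each row is the pose to reach, as a shift and turn from the pose commanded when the call began; what a row does not reach only later rows make up. A row lasts 1/12 s, in which the tool goes at most 41.7 mm and 7.16 degrees, less where a joint would pass 70% of its speed; a pose out of reach is approached as far as the arm can. A call with a gripper value outside its range is refused whole. The fingers move at their own pace and stop on an object; the grip force is fixed at half the most. Time passes only in rows, so rows that repeat a pose let the fingers close. It gives the time, the measured TCP pose, the force, the opening and the grip force at its end, in the units of the state.
- r.get_obs(): the state, without advancing time (a new reading comes with each control period).
- viewer.camera(name): name is "scene" or "top"; returns a dict with "img" (384x512x3 uint8, red, green, blue), "fx", "fy", "cx", "cy" (pixels), "dist_coeffs" ([k1, k2, p1, p2, k3] as OpenCV has them; the pictures are not rectified), "pose" (4x4, takes a point from camera to world coordinates). Camera axes: x right, y down, z forward; pixel columns grow to the right and rows downward; lengths in m; the calibration is good to about 2 mm. A picture is of the moment at which its call begins. There is no depth.
- r.job_done(): hands the job in; it is judged then, once.
The state is a dict: "time": time; "q": joint angles; "joint_vel": joint speeds; "joint_efforts": joint torques, N m; "ee_pos": TCP position; "orientation": TCP orientation; "contact_force": force on the tool from outside, world axes, zero at the start; "ft_torque": the same for the moment, N m; "finger_gap": opening from 0.0 (shut) to 1.0 (fully open); "finger_force": force on a finger pad.
Only numpy, scipy, OpenCV 4.12 (cv2) and the standard library are available. Lean on these libraries where they do the work, as an engineer would, in place of code of your own. Each camera call takes 0.05 s, during which the arm holds its last target. There are 200 camera calls.

TASK

True the spoked wheel of the tube mixer with the three coloured nipple knobs on its rim, going around it clockwise as seen from above: blue, then yellow, then red. Screw each knob gently clockwise until you feel it meet its soft seat, without forcing it, then from that first touch back it off counter-clockwise: blue one quarter turn, yellow two quarter turns, red one quarter turn, finishing each before the next. Pinch the plastic knobs no harder than needed, leave everything else where it stands, and let go at the end.

Things in the scene. Friction and masses are not known exactly. Their poses are not given: they have to be found in the camera images.
- mixer: tube mixer: round white base 204 mm across (236 at the top flange), fixed to the table; top at 88 mm, on it a flat spoked steel wheel that does not turn (top 99 mm; hub 104 mm). Origin: centre of the underside; z up. Knob axes are vertical, 90 mm from its centre: blue along its +x, yellow 120 degrees clockwise from blue seen from above, red 120 degrees further clockwise.
- knob_blue_top (a point): centre of the blue knob's top face, on its axis, 142 mm above the table. The three knobs are alike: round ribbed plastic, 32 mm across (ribs 34), 36 mm tall (106 to 142 mm above the table), over a 30 mm wide boss that ends at 100 mm. Clockwise from above screws in; a knob does not rise or sink. This point is fixed on the mixer and does not show the turn.
- knob_yellow_top (a point): the same point of the yellow knob. Every knob starts 0.2 to 1.6 rad short of its seat, a different hidden amount each, and turns easily (0.05 N m) until it touches it. The seat is springy: 1 N m per rad past first touch, pushing the knob back to first touch when let go; 0.5 N m ruins it. Elsewhere a knob stays where it is left.
- knob_red_top (a point): the same point of the red knob. The knobs are plastic and crack if pinched with over 80 N by each finger; 35 to 50 N turns them without slipping. A knob can be backed off up to 4.5 rad from its seat.
- label_roll: bystander: loose brown roll of labels, 72 mm across, 30 mm high; origin at the centre of its underside
- sanitiser: bystander: loose clear bottle with a blue cap, 60 mm across, 150 mm tall; origin at the centre of its underside
- analyser: bystander: black and blue desktop analyser, 260 x 160 x 140 mm high, fixed; origin at the centre of its underside

How it is judged:
By the outcome, as a careful person would: the job done as asked, in the order asked, and still so for the second after the job is handed in, with the robot touching nothing.
It also fails if it takes over 72 s, if anything falls off the work surface, if the arm or the gripper's body presses on something with over 40 N, if the wrist force passes 120 N, or if a joint passes its speed limit or range.

## Working session

There is one attempt and no reset: what is moved stays moved. The work goes in short steps, Python scripts to look and compute and a shell command to move; the robot and the scene stay as the last step left them, time stands still between calls to the robot, and variables do not carry over. Pictures are saved under pics/ and viewed, at most 10 in all, crops included, and the job is handed in when it is done.

```bash
ls; mkdir -p pics; python3 - <<'E'
from station import r, viewer
import cv2
for n in("scene","top"):
    c=viewer.camera(n); cv2.imwrite(f"pics/{n}0.png",cv2.resize(c["img"][:,:,::-1],(800,600),interpolation=cv2.INTER_CUBIC))
    print(n,c["fx"],c["cx"],c["cy"],c["dist_coeffs"],c["pose"].round(3).tolist())
o=r.get_obs();print(o)
E
```

```text
pics
scene 352.13164679824234 259.5619111069749 183.43359837300534 [0.01300867 0.         0.         0.         0.        ] [[0.577, 0.532, -0.62, 1.107], [0.817, -0.372, 0.441, -0.388], [0.003, -0.761, -0.649, 0.708], [0.0, 0.0, 0.0, 1.0]]
top 370.1432144677466 253.83292031051698 194.7929933920388 [0.0373434 0.        0.        0.        0.       ] [[-0.02, -0.999, 0.046, 0.469], [-1.0, 0.02, 0.013, 0.022], [-0.014, -0.046, -0.999, 1.238], [0.0, 0.0, 0.0, 1.0]]
{'time': 0.1, 'q': array([ 1.15726199e+00,  1.16468686e-01,  1.44214575e+00, -1.67154691e-06,
        1.58406087e+00, -3.78013030e-02]), 'joint_vel': array([-3.15495336e-03, -1.32963841e-03, -1.53457945e-03, -3.92693018e-04,
        8.90173371e-05, -2.44529105e-04]), 'joint_efforts': array([ 4.38183088e-04, -7.22902822e+01, -6.23859501e+01,  7.80194043e-02,
        2.28302821e-02, -1.40876177e-04]), 'ee_pos': array([0.24763753, 0.62775627, 0.23199107]), 'orientation': array([-1.20310099e-04,  1.86763361e-01,  9.82404781e-01, -5.27783137e-04]), 'contact_force': array([0.0430534 , 0.54645001, 0.00185093]), 'ft_torque': array([-0.01401849, -0.0423482 ,  0.04427258]), 'finger_force': 0.0, 'finger_gap': 0.9966097880516326}
```

View pics/scene0.png

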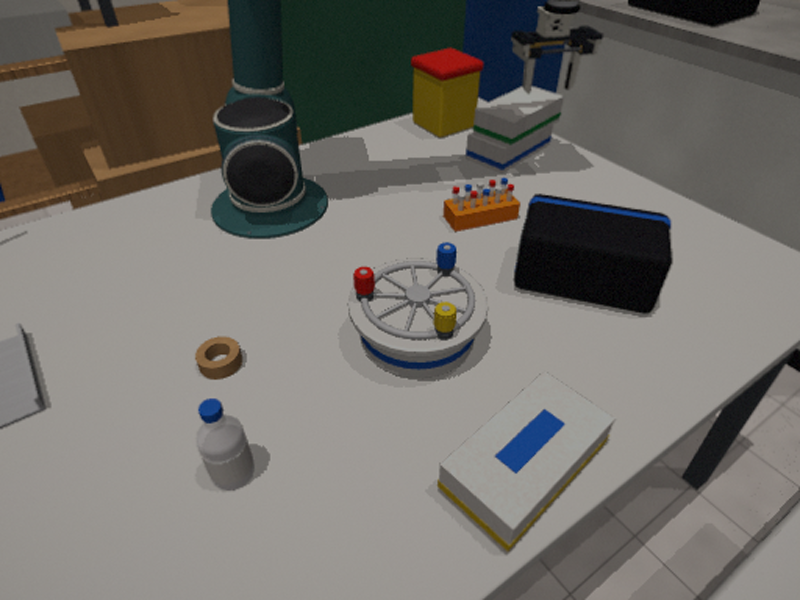

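View pics/top0.png

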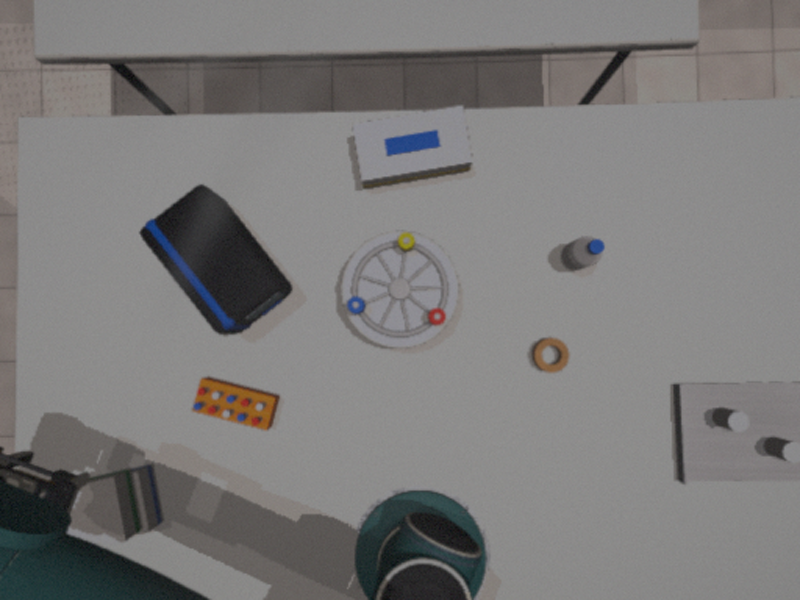

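The mixer is in the middle: in the 800x600 top view, blue is at about (357,305), yellow at (406,241) and red at (437,317). I'll enlarge a crop of each picture to read the knob tops more closely.

```bash
python3 - <<'E'
from station import viewer
import cv2,numpy as np
a=viewer.camera("top")["img"][140:230,210:300,::-1]
b=viewer.camera("scene")["img"][145:235,218:318,::-1]
a=cv2.resize(a,(400,400),interpolation=cv2.INTER_CUBIC);b=cv2.resize(b,(400,360),interpolation=cv2.INTER_CUBIC)
b=np.vstack([b,np.zeros((40,400,3),np.uint8)])
cv2.imwrite("pics/crop.png",np.clip(np.hstack([a,b])*1.3,0,255).astype(np.uint8))
E
```

```text
(no output)
```

View pics/crop.png

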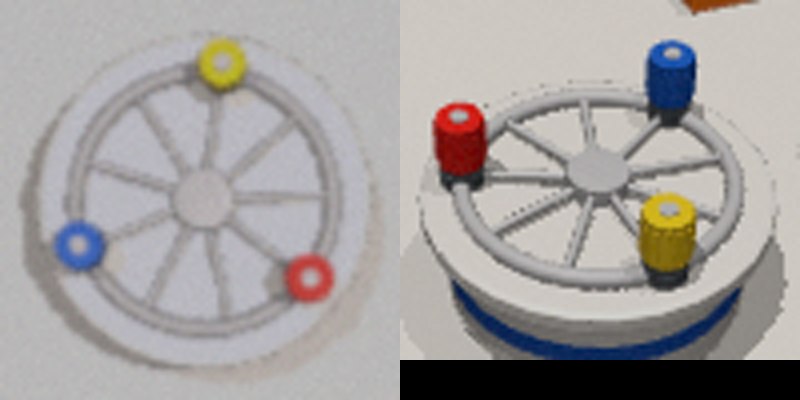

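The crop shows the white cap centres. In the top half: yellow (222,62), blue (79,245), red (310,278). In the scene half, with its offset removed: red (59,116), blue (273,53), yellow (269,209). I'll fit the mixer pose to both views.

```bash
python3 - <<'E'
from station import r,viewer
import cv2,numpy as np
from scipy.optimize import least_squares
from scipy.spatial.transform import Rotation as R
P={"top":([(79,245),(222,62),(310,278)],(210,140),90/400),"scene":([(273,53),(269,209),(59,116)],(218,145),.25)}
cam={n:viewer.camera(n) for n in P}
def pts(p): return np.array([[p[0]+.09*np.cos(p[2]-k*2*np.pi/3),p[1]+.09*np.sin(p[2]-k*2*np.pi/3),.142] for k in range(3)])
def res(p,names=("top","scene")):
    o=[]
    for n in names:
        c=cam[n];T=np.linalg.inv(c["pose"]);K=np.array([[c["fx"],0,c["cx"]],[0,c["fy"],c["cy"]],[0,0,1]])
        q=cv2.projectPoints(pts(p),cv2.Rodrigues(T[:3,:3])[0],T[:3,3],K,np.array(c["dist_coeffs"]))[0][:,0]
        o.append((q-(np.array(P[n][0])*P[n][2]+P[n][1]-.4)).ravel())
    return np.concatenate(o)
for nm in (("top",),("scene",),("top","scene")):
    s=least_squares(res,[.6,0,1.5],args=(nm,));print(nm,s.x.round(4),s.fun.round(2))
print(pts(s.x).round(4))
o=r.get_obs();q=o["orientation"];print(R.from_quat(q[[1,2,3,0]]).as_matrix().round(3))
E
```

```text
('top',) [0.5528 0.031  1.9346] [-0.09  0.05  0.07  0.01  0.02 -0.06]
('scene',) [0.5519 0.0318 1.9322] [-0.1   0.06 -0.04 -0.01  0.14 -0.01]
('top', 'scene') [0.5525 0.0313 1.9334] [-0.2   0.12  0.01  0.12 -0.09  0.08 -0.14  0.2  -0.01  0.19  0.1   0.2 ]
[[ 0.5206  0.1155  0.142 ]
 [ 0.6413  0.0169  0.142 ]
 [ 0.4956 -0.0384  0.142 ]]
[[-0.93   0.367 -0.   ]
 [ 0.367  0.93  -0.   ]
 [ 0.    -0.    -1.   ]]
```

```bash
python3 -m inch '0 0 -0.9 0.2726 -0.5125 0 90;0 0 -0.9 0.2726 -0.5125 0 90;0 0 -0.9 0.2726 -0.5125 0 90;0 0 -0.9 0.2726 -0.5125 0 90;0 0 -0.9 0.2726 -0.5125 0 90;0 0 -0.9 0.2726 -0.5125 0 90;0 0 -0.9 0.2726 -0.5125 0 90;0 0 -0.9 0.2726 -0.5125 0 90;0 0 -0.9 0.2726 -0.5125 0 90;0 0 -0.9 0.2726 -0.5125 0 90;0 0 -0.9 0.2726 -0.5125 0 90;0 0 -0.9 0.2726 -0.5125 0 90'; python3 -c "
from station import r
o=r.get_obs();print(o['q'].round(3),o['ee_pos'],o['contact_force'],o['ft_torque'])"
```

```text
time: 1.3
ee_pos: [0.483, 0.1845, 0.2329]
orientation: [0.0, 0.595, 0.803, 0.0]
contact_force: [0.1, 0.7, 0.1]
finger_gap: 0.647
finger_force: 0.0
[ 0.315 -0.233  1.775  0.     1.599  0.02 ] [0.48299796 0.18446735 0.23294294] [0.1494594  0.67791883 0.12123352] [-0.04610952 -0.00813755 -0.0307865 ]
```

```bash
python3 -m inch '0 0 0 0.025 -0.05 0 90;0 0 0 0.025 -0.05 0 90;0 0 0 0.025 -0.05 0 90;0 0 0 0.025 -0.05 0 90'; python3 -c "
from station import r
o=r.get_obs();print(o['q'].round(3),o['ee_pos'],o['contact_force'],o['ft_torque'],o['joint_vel'])"
```

```text
time: 1.63
ee_pos: [0.5077, 0.1358, 0.2326]
orientation: [-0.0, 0.596, 0.803, -0.0]
contact_force: [0.3, 0.9, -0.2]
finger_gap: 0.65
finger_force: 0.0
[ 0.213 -0.213  1.759  0.     1.596 -0.08 ] [0.50770041 0.13584413 0.23258489] [ 0.2846818   0.93989972 -0.21998846] [-0.05041544  0.06543528  0.01713588] [ 0.03618182 -0.00685705  0.00566187  0.00375598  0.00057796  0.00803672]
```

```bash
python3 -m inch '0 0 0 0.0129 -0.0203 0 90;0 0 0 0.0129 -0.0203 -0.03 90;0 0 0 0.0129 -0.0203 -0.06 90;0 0 0 0.0129 -0.0203 -0.08 90;0 0 0 0.0129 -0.0203 -0.08 90;0 0 0 0.0129 -0.0203 -0.08 90'; python3 -c "
from station import r,viewer
import cv2
o=r.get_obs();print(o['q'].round(3),o['ee_pos'],o['contact_force'],o['ft_torque'])
a=viewer.camera('scene')['img'][110:230,200:360,::-1];cv2.imwrite('pics/b1.png',cv2.resize(a,(800,600),interpolation=cv2.INTER_CUBIC))"
```

```text
time: 2.13
ee_pos: [0.5199, 0.1171, 0.1526]
orientation: [-0.0, 0.595, 0.804, -0.0]
contact_force: [-0.2, -0.2, 0.2]
finger_gap: 0.648
finger_force: 0.0
[ 0.174 -0.163  1.846  0.     1.46  -0.123] [0.51985024 0.11710566 0.15256981] [-0.17012752 -0.23590119  0.2316342 ] [-0.0956997   0.01940339  0.03047352]
```

View pics/b1.png

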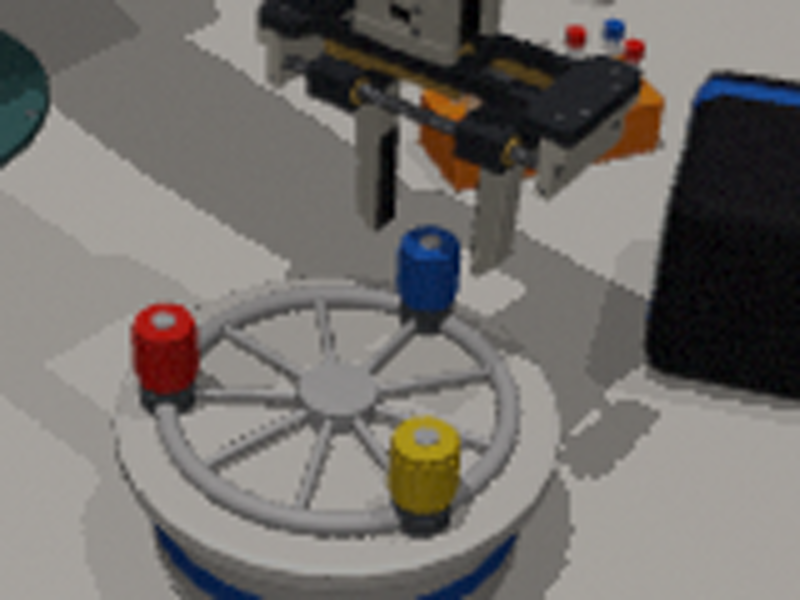

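The fingertips, at (378,220) and (493,265), sit either side of the blue knob top at (430,240), so the aim is good. I'll go down and close.

```bash
python3 -m inch '0 0 0 0.0005 -0.001 -0.0306 90;0 0 0 0.0005 -0.001 -0.0306 90;0 0 0 0.0005 -0.001 -0.0306 90'; python3 -m inch '0 0 0 0 0 0 255;0 0 0 0 0 0 255;0 0 0 0 0 0 255;0 0 0 0 0 0 255;0 0 0 0 0 0 255;0 0 0 0 0 0 255';cat > s.py <<'E'
from station import r
import numpy as np
from scipy.spatial.transform import Rotation as R
o=r.get_obs();M=R.from_quat(o['orientation'][[1,2,3,0]]).as_matrix()
print("t%.2f yaw %.4f pos %s F %s T %s q6 %.2f ff %.1f"%(o['time'],np.arctan2(M[1,1],M[0,1]),o['ee_pos'].round(4),o['contact_force'].round(1),o['ft_torque'].round(3),o['q'][5],o['finger_force']))
E
python3 s.py
```

```text
time: 2.43
ee_pos: [0.5208, 0.1155, 0.1228]
orientation: [-0.0, 0.595, 0.803, -0.0]
contact_force: [0.4, -1.1, 0.1]
finger_gap: 0.648
finger_force: 0.0
time: 2.93
ee_pos: [0.5211, 0.1152, 0.1226]
orientation: [0.0, 0.596, 0.803, 0.0]
contact_force: [-1.3, -0.4, 3.6]
finger_gap: 0.34
finger_force: 30.0
t2.93 yaw 0.2950 pos [0.5211 0.1152 0.1226] F [-1.3 -0.4  3.6] T [-0.074  0.172 -0.015] q6 -0.13 ff 30.0
```

```bash
python3 -m inch '0 0 -0.06 0 0 0 255;0 0 -0.06 0 0 0 255;0 0 -0.06 0 0 0 255'>o; python3 s.py; python3 -m inch '0 0 -0.06 0 0 0 255;0 0 -0.06 0 0 0 255;0 0 -0.06 0 0 0 255'>o; python3 s.py; python3 -m inch '0 0 -0.06 0 0 0 255;0 0 -0.06 0 0 0 255;0 0 -0.06 0 0 0 255'>o; python3 s.py
```

```text
t3.18 yaw 0.2364 pos [0.5212 0.1152 0.1225] F [-0.3  0.9  5.7] T [0.01  0.216 0.044] q6 -0.07 ff 30.0
t3.43 yaw 0.1766 pos [0.5212 0.1152 0.1226] F [-0.2 -0.2  5.2] T [-0.089  0.084  0.07 ] q6 -0.01 ff 30.0
t3.68 yaw 0.1166 pos [0.5212 0.1152 0.1226] F [-0.5  0.6  4.6] T [-0.047  0.094  0.044] q6 0.05 ff 30.0
```

```bash
python3 -m inch '0 0 -0.06 0 0 0 255;0 0 -0.06 0 0 0 255;0 0 -0.06 0 0 0 255'>o; python3 s.py; python3 -m inch '0 0 -0.06 0 0 0 255;0 0 -0.06 0 0 0 255;0 0 -0.06 0 0 0 255'>o; python3 s.py; python3 -m inch '0 0 -0.06 0 0 0 255;0 0 -0.06 0 0 0 255;0 0 -0.06 0 0 0 255'>o; python3 s.py; python3 -m inch '0 0 -0.06 0 0 0 255;0 0 -0.06 0 0 0 255;0 0 -0.06 0 0 0 255'>o; python3 s.py
```

```text
t3.93 yaw 0.0566 pos [0.5212 0.1152 0.1226] F [-0.4  0.4  6. ] T [ 0.     0.05  -0.003] q6 0.11 ff 30.0
t4.18 yaw -0.0034 pos [0.5213 0.1152 0.1226] F [ 0.7 -0.4  6.4] T [-0.023 -0.005  0.027] q6 0.17 ff 30.0
t4.43 yaw -0.0634 pos [0.5213 0.1152 0.1226] F [0.3 0.4 4.7] T [-0.066  0.013  0.038] q6 0.23 ff 30.0
t4.68 yaw -0.1234 pos [0.5213 0.1152 0.1226] F [-0.  -0.2  4.5] T [-0.052 -0.078  0.079] q6 0.29 ff 30.0
```

```bash
python3 -m inch '0 0 -0.06 0 0 0 255;0 0 -0.06 0 0 0 255;0 0 -0.06 0 0 0 255'>o; python3 s.py; python3 -m inch '0 0 -0.06 0 0 0 255;0 0 -0.06 0 0 0 255;0 0 -0.06 0 0 0 255'>o; python3 s.py; python3 -m inch '0 0 -0.06 0 0 0 255;0 0 -0.06 0 0 0 255;0 0 -0.06 0 0 0 255'>o; python3 s.py; python3 -m inch '0 0 -0.06 0 0 0 255;0 0 -0.06 0 0 0 255;0 0 -0.06 0 0 0 255'>o; python3 s.py
```

```text
t4.93 yaw -0.1831 pos [0.5213 0.1152 0.1226] F [1.4 0.6 5.1] T [-0.084 -0.1    0.063] q6 0.35 ff 30.0
t5.18 yaw -0.2431 pos [0.5213 0.1152 0.1226] F [ 0.7 -0.3  5.3] T [-0.025 -0.115  0.018] q6 0.41 ff 30.0
t5.43 yaw -0.3031 pos [0.5213 0.1152 0.1226] F [ 1.6 -0.8  4.6] T [-0.151 -0.162  0.02 ] q6 0.47 ff 30.0
t5.68 yaw -0.3631 pos [0.5213 0.1152 0.1226] F [1.9 0.  4.9] T [-0.084 -0.164  0.089] q6 0.53 ff 30.0
```

```bash
python3 -m inch '0 0 -0.06 0 0 0 255;0 0 -0.06 0 0 0 255;0 0 -0.06 0 0 0 255'>o; python3 s.py; python3 -m inch '0 0 -0.06 0 0 0 255;0 0 -0.06 0 0 0 255;0 0 -0.06 0 0 0 255'>o; python3 s.py; python3 -m inch '0 0 -0.06 0 0 0 255;0 0 -0.06 0 0 0 255;0 0 -0.06 0 0 0 255'>o; python3 s.py; python3 -m inch '0 0 -0.06 0 0 0 255;0 0 -0.06 0 0 0 255;0 0 -0.06 0 0 0 255'>o; python3 s.py
```

```text
t5.93 yaw -0.4232 pos [0.5214 0.1152 0.1226] F [ 1.9 -0.7  5. ] T [-0.039 -0.136  0.026] q6 0.59 ff 30.0
t6.18 yaw -0.4827 pos [0.5214 0.1151 0.1226] F [1.9 0.3 5.8] T [-0.165 -0.26   0.057] q6 0.65 ff 30.0
t6.43 yaw -0.5427 pos [0.5214 0.1151 0.1226] F [ 2.5 -0.6  5.5] T [-0.108 -0.258  0.076] q6 0.71 ff 30.0
t6.68 yaw -0.6027 pos [0.5214 0.1151 0.1226] F [ 2.8 -0.3  5.4] T [-0.175 -0.297 -0.   ] q6 0.77 ff 30.0
```

```bash
python3 -m inch '0 0 -0.06 0 0 0 255;0 0 -0.06 0 0 0 255;0 0 -0.06 0 0 0 255'>o; python3 s.py; python3 -m inch '0 0 -0.06 0 0 0 255;0 0 -0.06 0 0 0 255;0 0 -0.06 0 0 0 255'>o; python3 s.py; python3 -m inch '0 0 -0.06 0 0 0 255;0 0 -0.06 0 0 0 255;0 0 -0.06 0 0 0 255'>o; python3 s.py; python3 -m inch '0 0 -0.06 0 0 0 255;0 0 -0.06 0 0 0 255;0 0 -0.06 0 0 0 255'>o; python3 s.py
```

```text
t6.93 yaw -0.6627 pos [0.5214 0.1151 0.1226] F [2.6 0.4 5. ] T [-0.233 -0.369  0.034] q6 0.83 ff 30.0
t7.18 yaw -0.7227 pos [0.5214 0.1151 0.1226] F [ 2.  -0.8  5.3] T [-0.206 -0.4    0.095] q6 0.89 ff 30.0
t7.43 yaw -0.7827 pos [0.5214 0.1151 0.1226] F [ 2.9 -0.6  4.7] T [-0.229 -0.405  0.084] q6 0.95 ff 30.0
t7.68 yaw -0.8427 pos [0.5214 0.1151 0.1226] F [ 2.9 -1.1  5.4] T [-0.279 -0.391  0.061] q6 1.01 ff 30.0
```

```bash
python3 -m inch '0 0 -0.06 0 0 0 255;0 0 -0.06 0 0 0 255;0 0 -0.06 0 0 0 255'>o; python3 s.py; python3 -m inch '0 0 -0.06 0 0 0 255;0 0 -0.06 0 0 0 255;0 0 -0.06 0 0 0 255'>o; python3 s.py; python3 -m inch '0 0 -0.06 0 0 0 255;0 0 -0.06 0 0 0 255;0 0 -0.06 0 0 0 255'>o; python3 s.py; python3 -m inch '0 0 -0.06 0 0 0 255;0 0 -0.06 0 0 0 255;0 0 -0.06 0 0 0 255'>o; python3 s.py
```

```text
t7.93 yaw -0.9028 pos [0.5215 0.1151 0.1225] F [ 2.9 -0.7  5.5] T [-0.292 -0.459  0.037] q6 1.07 ff 30.0
t8.18 yaw -0.9627 pos [0.5215 0.115  0.1226] F [ 3.7 -1.3  5.5] T [-0.285 -0.485  0.064] q6 1.13 ff 30.0
t8.43 yaw -1.0227 pos [0.5215 0.115  0.1225] F [ 3.9 -0.9  5.3] T [-0.293 -0.471  0.075] q6 1.19 ff 30.0
t8.68 yaw -1.0827 pos [0.5215 0.115  0.1226] F [ 4.4 -1.6  5.5] T [-0.395 -0.483  0.027] q6 1.25 ff 30.0
```

```bash
python3 -m inch '0 0 -0.06 0 0 0 255;0 0 -0.06 0 0 0 255;0 0 -0.06 0 0 0 255'>o; python3 s.py; python3 -m inch '0 0 -0.06 0 0 0 255;0 0 -0.06 0 0 0 255;0 0 -0.06 0 0 0 255'>o; python3 s.py; python3 -m inch '0 0 -0.06 0 0 0 255;0 0 -0.06 0 0 0 255;0 0 -0.06 0 0 0 255'>o; python3 s.py; python3 -m inch '0 0 -0.06 0 0 0 255;0 0 -0.06 0 0 0 255;0 0 -0.06 0 0 0 255'>o; python3 s.py
```

```text
t8.93 yaw -1.1427 pos [0.5215 0.115  0.1226] F [ 3.5 -1.6  4.7] T [-0.404 -0.447  0.079] q6 1.31 ff 30.0
t9.18 yaw -1.2027 pos [0.5215 0.115  0.1226] F [ 3.5 -2.3  4.5] T [-0.42  -0.547  0.083] q6 1.37 ff 30.0
t9.43 yaw -1.2627 pos [0.5215 0.115  0.1226] F [ 3.7 -2.5  4.8] T [-0.461 -0.516  0.048] q6 1.43 ff 30.0
t9.68 yaw -1.3227 pos [0.5215 0.1149 0.1226] F [ 3.8 -2.8  4.4] T [-0.457 -0.495  0.102] q6 1.49 ff 30.0
```

```bash
python3 -m inch '0 0 -0.04 0 0 0 255;0 0 -0.04 0 0 0 255;0 0 -0.04 0 0 0 255'>o; python3 s.py; python3 -m inch '0 0 -0.04 0 0 0 255;0 0 -0.04 0 0 0 255;0 0 -0.04 0 0 0 255'>o; python3 s.py; python3 -m inch '0 0 -0.04 0 0 0 255;0 0 -0.04 0 0 0 255;0 0 -0.04 0 0 0 255'>o; python3 s.py; python3 -m inch '0 0 -0.04 0 0 0 255;0 0 -0.04 0 0 0 255;0 0 -0.04 0 0 0 255'>o; python3 s.py
```

```text
t9.93 yaw -1.3626 pos [0.5215 0.1149 0.1225] F [ 4.2 -2.   5. ] T [-0.526 -0.45   0.11 ] q6 1.53 ff 30.0
t10.18 yaw -1.4025 pos [0.5215 0.1149 0.1226] F [ 3.7 -2.2  5.5] T [-0.481 -0.484  0.2  ] q6 1.57 ff 30.0
t10.43 yaw -1.4424 pos [0.5215 0.1149 0.1226] F [ 3.5 -2.1  5.8] T [-0.494 -0.475  0.234] q6 1.61 ff 30.0
t10.68 yaw -1.4824 pos [0.5215 0.1149 0.1226] F [ 3.6 -2.8  4.5] T [-0.569 -0.515  0.269] q6 1.65 ff 30.0
```

Contact felt; the touch looks to be at a yaw of about -1.265. I'll back off in small steps with readings to refine it.

```bash
for i in 1; do python3 -m inch '0 0 0.03 0 0 0 255'>o; python3 s.py; python3 -m inch '0 0 0.03 0 0 0 255'>o; python3 s.py;python3 -m inch '0 0 0.03 0 0 0 255'>o; python3 s.py;python3 -m inch '0 0 0.03 0 0 0 255'>o; python3 s.py;python3 -m inch '0 0 0.03 0 0 0 255'>o; python3 s.py;python3 -m inch '0 0 0.03 0 0 0 255'>o; python3 s.py;python3 -m inch '0 0 0.03 0 0 0 255'>o; python3 s.py;python3 -m inch '0 0 0.03 0 0 0 255'>o; python3 s.py;python3 -m inch '0 0 0.03 0 0 0 255'>o; python3 s.py;python3 -m inch '0 0 0.03 0 0 0 255'>o; python3 s.py;python3 -m inch '0 0 0.03 0 0 0 255'>o; python3 s.py;python3 -m inch '0 0 0.03 0 0 0 255'>o; python3 s.py; done | sed 's/pos.*T/T/'
```

```text
t10.77 yaw -1.4527 T [-0.549 -0.444  0.228] q6 1.62 ff 30.0
t10.85 yaw -1.4209 T [-0.487 -0.41   0.18 ] q6 1.59 ff 30.0
t10.93 yaw -1.3908 T [-0.505 -0.46   0.216] q6 1.56 ff 30.0
t11.02 yaw -1.3608 T [-0.414 -0.521  0.135] q6 1.53 ff 30.0
t11.10 yaw -1.3308 T [-0.431 -0.515  0.119] q6 1.50 ff 30.0
t11.18 yaw -1.3009 T [-0.389 -0.474  0.091] q6 1.47 ff 30.0
t11.27 yaw -1.2708 T [-0.433 -0.514  0.003] q6 1.44 ff 30.0
t11.35 yaw -1.2409 T [-0.414 -0.489 -0.012] q6 1.41 ff 30.0
t11.43 yaw -1.2108 T [-0.376 -0.533 -0.012] q6 1.38 ff 30.0
t11.52 yaw -1.1809 T [-0.361 -0.461 -0.082] q6 1.35 ff 30.0
t11.60 yaw -1.1509 T [-0.373 -0.475 -0.054] q6 1.32 ff 30.0
t11.68 yaw -1.1209 T [-0.341 -0.493 -0.088] q6 1.29 ff 30.0
```

```bash
cat > fit.py <<'E'
import numpy as np,sys
from scipy.optimize import least_squares
def sim(p,th):
    tt,k,f,b=p; phi=th[0]; out=[]   # u: cw-positive angle
    for a,c in zip(th[:-1],th[1:]):
        for x in np.linspace(a,c,8)[1:]:
            # knob equilibrium: |k(x-phi)-max(phi-tt,0)|<=f
            g=lambda ph:k*(x-ph)-max(ph-tt,0)
            for s in(1,-1):
                if s*g(phi)>f:
                    ph=x-s*f/k
                    if ph>tt: ph=(k*x+tt-s*f)/(k+1)
                    phi=ph
        out.append(k*(c-phi)+b)
    return np.array(out)
def run(y,T,p0):
    th=-np.array(y)
    best=min((least_squares(lambda p:sim(p,th)-T,[t0,k0,.06,0],diff_step=1e-3,x_scale=[.1,2,.03,.03],bounds=([-9,.3,.01,-.04],[9,50,.1,.04])) for t0 in p0 for k0 in(1.5,4,12)),key=lambda s:s.cost)
    print("touch yaw %.4f k %.2f f %.3f bias %.3f rms %.4f"%(-best.x[0],*best.x[1:],np.sqrt(np.mean(best.fun**2))),best.fun.round(2)[-18:])
E
cat > b.py <<'E'
from fit import *
y=[.295,.2364,.1766,.1166,.0566,-.0034,-.0634,-.1234,-.1831,-.2431,-.3031,-.3631,-.4232,-.4827,-.5427,-.6027,-.6627,-.7227,-.7827,-.8427,-.9028,-.9627,-1.0227,-1.0827,-1.1427,-1.2027,-1.2627,-1.3227,-1.3626,-1.4025,-1.4424,-1.4824,-1.4527,-1.4209,-1.3908,-1.3608,-1.3308,-1.3009,-1.2708,-1.2409,-1.2108,-1.1809,-1.1509,-1.1209]
T=np.array([.044,.07,.044,-.003,.027,.038,.079,.063,.018,.02,.089,.026,.057,.076,0,.034,.095,.084,.061,.037,.064,.075,.027,.079,.083,.048,.102,.11,.2,.234,.269,.228,.18,.216,.135,.119,.091,.003,-.012,-.012,-.082,-.054,-.088])
run(y,T,[1.15,1.22,1.28])
for k in(5,20,50):
    th=-np.array(y);s=least_squares(lambda p:sim([p[0],k,p[1],p[2]],th)-T,[1.22,.06,0],diff_step=1e-3);print(k,s.x,np.sqrt(np.mean(s.fun**2)))
E
python3 b.py
```

```text
touch yaw -1.2052 k 5.82 f 0.036 bias 0.010 rms 0.0331 [ 0.04  0.04  0.06  0.01  0.01  0.01 -0.04 -0.02 -0.08 -0.02 -0.03 -0.03
  0.03  0.02 -0.    0.06  0.03  0.06]
5 [1.20073257 0.03697567 0.00891197] 0.03315806947608979
20 [1.22586369 0.03127022 0.01359742] 0.03332550241473579
50 [1.23048303 0.03024178 0.01434216] 0.033443325228164074
```

```bash
python3 -m inch '0 0 0.11 0 0 0 255;0 0 0.22 0 0 0 255;0 0 0.33 0 0 0 255;0 0 0.44 0 0 0 255;0 0 0.55 0 0 0 255;0 0 0.66 0 0 0 255;0 0 0.77 0 0 0 255;0 0 0.88 0 0 0 255;0 0 0.99 0 0 0 255;0 0 1.1 0 0 0 255;0 0 1.21 0 0 0 255;0 0 1.32 0 0 0 255'>o;python3 s.py;python3 -m inch '0 0 0.1 0 0 0 255;0 0 0.161 0 0 0 255;0 0 0.161 0 0 0 255;0 0 0.161 0 0 0 255'>o;python3 s.py
```

```text
t12.68 yaw 0.2032 pos [0.5212 0.1152 0.1225] F [0.2 0.7 6.8] T [-0.105  0.058 -0.088] q6 -0.03 ff 30.0
t13.02 yaw 0.3593 pos [0.5211 0.1152 0.1225] F [-1.   0.3  7.6] T [-0.112  0.117 -0.019] q6 -0.19 ff 30.0
```

```bash
python3 -m inch '0 0 0 0 0 0 90;0 0 0 0 0 0 90;0 0 0 0 0 0 90;0 0 0 0 0 0 90;0 0 0 0 0 0.03 90;0 0 0 0 0 0.07 90;0 0 -0.1 0.02 -0.016 0.075 90;0 0 -0.2 0.04 -0.032 0.075 90;0 0 -0.32 0.06 -0.05 0.075 90;0 0 -0.44 0.08 -0.066 0.075 90;0 0 -0.56 0.1 -0.082 0.075 90;0 0 -0.68 0.121 -0.0987 0.075 90'; python3 -m inch '0 0 -0.12 0 0 0 90;0 0 -0.24 0 0 0 90;0 0 -0.37 0 0 0 90;0 0 -0.37 0 0 0 90' ; python3 s.py
```

```text
time: 14.02
ee_pos: [0.6427, 0.0156, 0.1968]
orientation: [-0.0, 0.813, 0.582, -0.0]
contact_force: [0.1, 0.3, 0.2]
finger_gap: 0.646
finger_force: 0.0
time: 14.35
ee_pos: [0.6419, 0.0163, 0.1966]
orientation: [-0.0, 0.907, 0.422, -0.0]
contact_force: [-0.6, 0.1, 0.4]
finger_gap: 0.644
finger_force: 0.0
t14.35 yaw -0.7002 pos [0.6419 0.0163 0.1966] F [-0.6  0.1  0.4] T [-0.057  0.114  0.044] q6 0.69 ff 0.0
```

```bash
python3 -m inch '0 0 0 0 0 -0.03 90;0 0 0 0 0 -0.055 90;0 0 0 0 0 -0.074 90;0 0 0 0 0 -0.074 90;0 0 0 0 0 -0.074 255;0 0 0 0 0 -0.074 255;0 0 0 0 0 -0.074 255;0 0 0 0 0 -0.074 255;0 0 0 0 0 -0.074 255;0 0 0 0 0 -0.074 255'; python3 s.py;  python3 -m inch '0 0 -0.06 0 0 0 255;0 0 -0.06 0 0 0 255'>o; python3 s.py; python3 -m inch '0 0 -0.06 0 0 0 255;0 0 -0.06 0 0 0 255'>o; python3 s.py; python3 -m inch '0 0 -0.06 0 0 0 255;0 0 -0.06 0 0 0 255'>o; python3 s.py;python3 -m inch '0 0 -0.06 0 0 0 255;0 0 -0.06 0 0 0 255'>o; python3 s.py
```

```text
time: 15.18
ee_pos: [0.6423, 0.0165, 0.1241]
orientation: [0.0, 0.905, 0.425, 0.001]
contact_force: [-0.6, 0.8, 5.6]
finger_gap: 0.341
finger_force: 30.0
t15.18 yaw -0.6937 pos [0.6423 0.0165 0.1241] F [-0.6  0.8  5.6] T [ 0.064  0.352 -0.004] q6 0.68 ff 30.0
t15.35 yaw -0.7574 pos [0.6423 0.0165 0.1241] F [-1.   1.3  6.4] T [0.034 0.33  0.073] q6 0.74 ff 30.0
t15.52 yaw -0.8174 pos [0.6423 0.0165 0.1241] F [-1.7  0.   6.9] T [0.061 0.344 0.066] q6 0.80 ff 30.0
t15.68 yaw -0.8774 pos [0.6423 0.0165 0.1241] F [-1.7  1.1  6.3] T [0.009 0.356 0.024] q6 0.86 ff 30.0
t15.85 yaw -0.9373 pos [0.6423 0.0165 0.1241] F [-1.1  0.4  5. ] T [-0.074  0.347  0.026] q6 0.92 ff 30.0
```

```bash
cat >> s.py <<'E'
open("log","a").write("%.4f %.4f\n"%(np.arctan2(M[1,1],M[0,1]),o['ft_torque'][2]))
E
printf -- "-0.6937 -0.004\n-0.7574 0.073\n-0.8174 0.066\n-0.8774 0.024\n-0.9373 0.026\n">log
{ python3 -m inch '0 0 -0.035 0 0 0 255'>o; python3 s.py; python3 -m inch '0 0 -0.035 0 0 0 255'>o; python3 s.py; python3 -m inch '0 0 -0.035 0 0 0 255'>o; python3 s.py; python3 -m inch '0 0 -0.035 0 0 0 255'>o; python3 s.py; python3 -m inch '0 0 -0.035 0 0 0 255'>o; python3 s.py; python3 -m inch '0 0 -0.035 0 0 0 255'>o; python3 s.py; python3 -m inch '0 0 -0.035 0 0 0 255'>o; python3 s.py; } | sed 's/pos.*T/T/'
```

```text
t15.93 yaw -0.9685 T [-0.029  0.307  0.026] q6 0.95 ff 30.0
t16.02 yaw -1.0052 T [0.012 0.302 0.071] q6 0.99 ff 30.0
t16.10 yaw -1.0405 T [-0.059  0.366  0.026] q6 1.03 ff 30.0
t16.18 yaw -1.0755 T [-0.046  0.312  0.027] q6 1.06 ff 30.0
t16.27 yaw -1.1105 T [-0.073  0.269  0.098] q6 1.10 ff 30.0
t16.35 yaw -1.1455 T [-0.087  0.292  0.089] q6 1.13 ff 30.0
t16.43 yaw -1.1805 T [-0.088  0.342  0.085] q6 1.17 ff 30.0
```

```bash
{ python3 -m inch '0 0 -0.035 0 0 0 255'>o; python3 s.py; python3 -m inch '0 0 -0.035 0 0 0 255'>o; python3 s.py; python3 -m inch '0 0 -0.035 0 0 0 255'>o; python3 s.py; python3 -m inch '0 0 -0.035 0 0 0 255'>o; python3 s.py; python3 -m inch '0 0 -0.035 0 0 0 255'>o; python3 s.py;  } | sed 's/pos.*T/T/'
```

```text
t16.52 yaw -1.2155 T [-0.065  0.324  0.048] q6 1.20 ff 30.0
t16.60 yaw -1.2505 T [-0.087  0.259  0.004] q6 1.24 ff 30.0
t16.68 yaw -1.2854 T [-0.112  0.297  0.157] q6 1.27 ff 30.0
t16.77 yaw -1.3204 T [-0.103  0.271  0.117] q6 1.31 ff 30.0
t16.85 yaw -1.3554 T [-0.134  0.287  0.121] q6 1.34 ff 30.0
```

```bash
{ python3 -m inch '0 0 -0.03 0 0 0 255'>o; python3 s.py; python3 -m inch '0 0 -0.03 0 0 0 255'>o; python3 s.py; python3 -m inch '0 0 -0.03 0 0 0 255'>o; python3 s.py; python3 -m inch '0 0 0 0 0 0 255'>o; python3 s.py; } | sed 's/pos.*T/T/'
```

```text
t16.93 yaw -1.3855 T [-0.106  0.335  0.201] q6 1.37 ff 30.0
t17.02 yaw -1.4152 T [-0.113  0.285  0.179] q6 1.40 ff 30.0
t17.10 yaw -1.4451 T [-0.104  0.26   0.225] q6 1.43 ff 30.0
t17.18 yaw -1.4456 T [-0.118  0.306  0.231] q6 1.43 ff 30.0
```

Touch found; backing off with readings.

```bash
{ python3 -m inch '0 0 0.03 0 0 0 255'>o; python3 s.py; python3 -m inch '0 0 0.03 0 0 0 255'>o; python3 s.py;python3 -m inch '0 0 0.03 0 0 0 255'>o; python3 s.py;python3 -m inch '0 0 0.03 0 0 0 255'>o; python3 s.py;python3 -m inch '0 0 0.03 0 0 0 255'>o; python3 s.py;python3 -m inch '0 0 0.03 0 0 0 255'>o; python3 s.py;python3 -m inch '0 0 0.03 0 0 0 255'>o; python3 s.py;python3 -m inch '0 0 0.03 0 0 0 255'>o; python3 s.py;python3 -m inch '0 0 0.03 0 0 0 255'>o; python3 s.py;python3 -m inch '0 0 0.03 0 0 0 255'>o; python3 s.py;python3 -m inch '0 0 0.03 0 0 0 255'>o; python3 s.py;python3 -m inch '0 0 0.03 0 0 0 255'>o; python3 s.py; } | sed 's/pos.*T/T/'
python3 - <<'E'
from fit import *
d=np.loadtxt("log");run(d[:,0],d[1:,1],[1.15,1.22,1.3])
th=-d[:,0];T=d[1:,1]
for k in(3,6,20):
    s=least_squares(lambda p:sim([p[0],k,p[1],p[2]],th)-T,[1.25,.05,0],diff_step=1e-3);print(k,s.x,np.sqrt(np.mean(s.fun**2)))
E
```

```text
t17.27 yaw -1.4144 T [-0.114  0.322  0.166] q6 1.40 ff 30.0
t17.35 yaw -1.3825 T [-0.073  0.286  0.119] q6 1.37 ff 30.0
t17.43 yaw -1.3522 T [-0.116  0.332  0.081] q6 1.34 ff 30.0
t17.52 yaw -1.3222 T [-0.11   0.248  0.125] q6 1.31 ff 30.0
t17.60 yaw -1.2923 T [-0.07   0.294  0.023] q6 1.28 ff 30.0
t17.68 yaw -1.2623 T [-0.145  0.257 -0.013] q6 1.25 ff 30.0
t17.77 yaw -1.2323 T [-0.091  0.253  0.005] q6 1.22 ff 30.0
t17.85 yaw -1.2023 T [-0.026  0.284 -0.021] q6 1.19 ff 30.0
t17.93 yaw -1.1724 T [-0.019  0.292 -0.046] q6 1.16 ff 30.0
t18.02 yaw -1.1424 T [-0.006  0.289 -0.125] q6 1.13 ff 30.0
t18.10 yaw -1.1124 T [-0.035  0.293 -0.013] q6 1.10 ff 30.0
t18.18 yaw -1.0824 T [ 0.005  0.343 -0.044] q6 1.07 ff 30.0
touch yaw -1.1856 k 2.31 f 0.052 bias 0.001 rms 0.0323 [ 0.01  0.03 -0.02  0.02 -0.01 -0.01 -0.02 -0.02  0.   -0.06  0.02  0.03
 -0.01 -0.    0.    0.07 -0.04 -0.01]
3 [1.1959765  0.04925009 0.00245663] 0.03262238530242064
6 [1.21953278 0.04157007 0.00692409] 0.0331516246428555
20 [1.23821817 0.03762264 0.01044245] 0.03409011860968964
```

```bash
python3 -m inch '0 0 0.12 0 0 0 255;0 0 0.24 0 0 0 255;0 0 0.36 0 0 0 255;0 0 0.48 0 0 0 255;0 0 0.6 0 0 0 255;0 0 0.72 0 0 0 255;0 0 0.84 0 0 0 255;0 0 0.96 0 0 0 255;0 0 1.08 0 0 0 255;0 0 1.2 0 0 0 255;0 0 1.32 0 0 0 255;0 0 1.44 0 0 0 255'>o;python3 s.py;python3 -m inch '0 0 0.12 0 0 0 255;0 0 0.24 0 0 0 255;0 0 0.36 0 0 0 255;0 0 0.48 0 0 0 255;0 0 0.6 0 0 0 255;0 0 0.72 0 0 0 255;0 0 0.84 0 0 0 255;0 0 0.96 0 0 0 255;0 0 1.08 0 0 0 255;0 0 1.2 0 0 0 255;0 0 1.32 0 0 0 255;0 0 1.44 0 0 0 255'>o;python3 s.py;python3 -m inch '0 0 0.1 0 0 0 255;0 0 0.15 0 0 0 255;0 0 0.15 0 0 0 255;0 0 0.15 0 0 0 255'>o;python3 s.py
```

```text
t19.18 yaw 0.3622 pos [0.6421 0.0166 0.1241] F [-4.6  0.7  7.7] T [ 0.094  0.754 -0.107] q6 -0.38 ff 30.0
t20.18 yaw 1.8021 pos [0.6419 0.0164 0.1241] F [-4.7 -0.3  7.8] T [-0.099  0.964 -0.001] q6 -1.82 ff 30.0
t20.52 yaw 1.9466 pos [0.6419 0.0163 0.1241] F [-4.7 -0.4  9. ] T [-0.097  0.929  0.015] q6 -1.96 ff 30.0
```

```bash
python3 -m inch '0 0 0 0 0 0 90;0 0 0 0 0 0 90;0 0 0 0 0 0 90;0 0 0 0 0 0 90;0 0 0 0 0 0.03 90;0 0 0 0 0 0.07 90;0 0 -0.12 -0.02 -0.008 0.075 90;0 0 -0.24 -0.045 -0.017 0.075 90;0 0 -0.36 -0.07 -0.027 0.075 90;0 0 -0.48 -0.095 -0.036 0.075 90;0 0 -0.6 -0.12 -0.046 0.075 90;0 0 -0.72 -0.146 -0.0553 0.075 90'>o; python3 -m inch '0 0 -0.12 0 0 0 90;0 0 -0.24 0 0 0 90;0 0 -0.36 0 0 0 90;0 0 -0.36 0 0 0 90;0 0 -0.36 0 0 0 90'>o ; python3 s.py; python3 -c "
from station import r,viewer
import cv2
a=viewer.camera('top')['img'][130:250,180:340,::-1];cv2.imwrite('pics/r1.png',cv2.resize(a,(800,600),interpolation=cv2.INTER_CUBIC))"
```

```text
t21.93 yaw 0.8699 pos [ 0.4959 -0.0388  0.198 ] F [0.2 0.2 0.6] T [-0.004  0.01  -0.011] q6 -1.00 ff 0.0
```

View pics/r1.png

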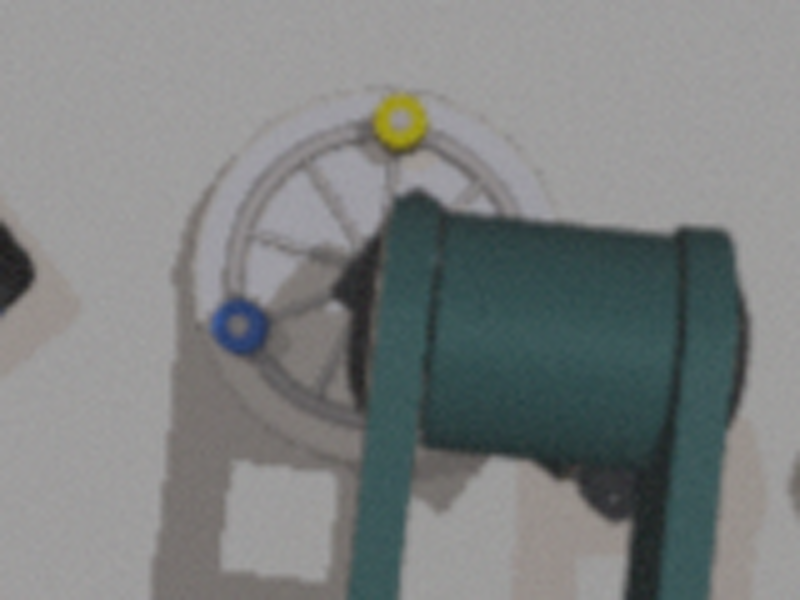

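In the picture, blue at (240,325) and yellow at (400,122) stand unchanged, and the arm hides red. I'll go down on red.

```bash
rm log; python3 -m inch '0 0 0 0 0 -0.03 90;0 0 0 0 0 -0.055 90;0 0 0 0 0 -0.075 90;0 0 0 0 0 -0.075 90;0 0 0 0 0 -0.075 255;0 0 0 0 0 -0.075 255;0 0 0 0 0 -0.075 255;0 0 0 0 0 -0.075 255;0 0 0 0 0 -0.075 255;0 0 0 0 0 -0.075 255'>o; { python3 s.py;  python3 -m inch '0 0 -0.035 0 0 0 255'>o; python3 s.py; python3 -m inch '0 0 -0.035 0 0 0 255'>o; python3 s.py; python3 -m inch '0 0 -0.035 0 0 0 255'>o; python3 s.py; python3 -m inch '0 0 -0.035 0 0 0 255'>o; python3 s.py; python3 -m inch '0 0 -0.035 0 0 0 255'>o; python3 s.py; python3 -m inch '0 0 -0.035 0 0 0 255'>o; python3 s.py; python3 -m inch '0 0 -0.035 0 0 0 255'>o; python3 s.py; }
```

```text
t22.82 yaw 0.8662 pos [ 0.4963 -0.0389  0.124 ] F [-1.1 -0.9  5.1] T [-0.17   0.159 -0.02 ] q6 -1.00 ff 30.0
t22.90 yaw 0.8318 pos [ 0.4963 -0.0389  0.124 ] F [-2.3 -0.4  6.7] T [-0.119  0.224  0.043] q6 -0.96 ff 30.0
t22.98 yaw 0.7948 pos [ 0.4963 -0.0389  0.124 ] F [-1.3 -0.9  7.3] T [-0.153  0.201  0.108] q6 -0.92 ff 30.0
t23.07 yaw 0.7594 pos [ 0.4963 -0.039   0.124 ] F [-1.  -1.2  6.5] T [-0.107  0.151  0.064] q6 -0.89 ff 30.0
t23.15 yaw 0.7244 pos [ 0.4963 -0.0389  0.124 ] F [-1.5 -0.7  6. ] T [-0.148  0.228  0.033] q6 -0.85 ff 30.0
t23.23 yaw 0.6895 pos [ 0.4963 -0.0389  0.124 ] F [-0.9 -1.1  5.2] T [-0.058  0.22   0.059] q6 -0.82 ff 30.0
t23.32 yaw 0.6545 pos [ 0.4963 -0.0389  0.124 ] F [-0.6 -0.6  5.2] T [-0.091  0.209  0.042] q6 -0.78 ff 30.0
t23.40 yaw 0.6195 pos [ 0.4963 -0.0389  0.124 ] F [-0.4 -0.6  7. ] T [-0.163  0.199  0.004] q6 -0.75 ff 30.0
```

```bash
{ python3 -m inch '0 0 -0.035 0 0 0 255'>o; python3 s.py; python3 -m inch '0 0 -0.035 0 0 0 255'>o; python3 s.py; python3 -m inch '0 0 -0.035 0 0 0 255'>o; python3 s.py; python3 -m inch '0 0 -0.035 0 0 0 255'>o; python3 s.py; python3 -m inch '0 0 -0.035 0 0 0 255'>o; python3 s.py; python3 -m inch '0 0 -0.035 0 0 0 255'>o; python3 s.py; python3 -m inch '0 0 -0.035 0 0 0 255'>o; python3 s.py; } | sed 's/pos.*T/T/'
```

```text
t23.48 yaw 0.5845 T [-0.115  0.142  0.047] q6 -0.71 ff 30.0
t23.57 yaw 0.5495 T [-0.105  0.098  0.072] q6 -0.68 ff 30.0
t23.65 yaw 0.5144 T [-0.169  0.143  0.06 ] q6 -0.64 ff 30.0
t23.73 yaw 0.4795 T [-0.1    0.145  0.067] q6 -0.61 ff 30.0
t23.82 yaw 0.4445 T [-0.22  0.15  0.03] q6 -0.57 ff 30.0
t23.90 yaw 0.4095 T [-0.108  0.14   0.063] q6 -0.54 ff 30.0
t23.98 yaw 0.3744 T [-0.097  0.158  0.071] q6 -0.50 ff 30.0
```

```bash
{ python3 -m inch '0 0 -0.035 0 0 0 255'>o; python3 s.py; python3 -m inch '0 0 -0.035 0 0 0 255'>o; python3 s.py; python3 -m inch '0 0 -0.035 0 0 0 255'>o; python3 s.py; python3 -m inch '0 0 -0.035 0 0 0 255'>o; python3 s.py; python3 -m inch '0 0 -0.035 0 0 0 255'>o; python3 s.py; python3 -m inch '0 0 -0.035 0 0 0 255'>o; python3 s.py; python3 -m inch '0 0 -0.035 0 0 0 255'>o; python3 s.py; } | sed 's/pos.*T/T/'
```

```text
t24.07 yaw 0.3395 T [-0.163  0.16   0.038] q6 -0.47 ff 30.0
t24.15 yaw 0.3045 T [-0.097  0.162  0.083] q6 -0.43 ff 30.0
t24.23 yaw 0.2695 T [-0.114  0.119  0.011] q6 -0.40 ff 30.0
t24.32 yaw 0.2344 T [-0.118  0.157  0.008] q6 -0.36 ff 30.0
t24.40 yaw 0.1995 T [-0.128  0.1    0.035] q6 -0.33 ff 30.0
t24.48 yaw 0.1644 T [-0.098  0.105  0.037] q6 -0.29 ff 30.0
t24.57 yaw 0.1295 T [-0.124  0.096  0.058] q6 -0.26 ff 30.0
```

```bash
{ python3 -m inch '0 0 -0.035 0 0 0 255'>o; python3 s.py; python3 -m inch '0 0 -0.035 0 0 0 255'>o; python3 s.py; python3 -m inch '0 0 -0.035 0 0 0 255'>o; python3 s.py; python3 -m inch '0 0 -0.035 0 0 0 255'>o; python3 s.py; python3 -m inch '0 0 -0.035 0 0 0 255'>o; python3 s.py; python3 -m inch '0 0 -0.035 0 0 0 255'>o; python3 s.py; python3 -m inch '0 0 -0.035 0 0 0 255'>o; python3 s.py; } | sed 's/pos.*T/T/'
```

```text
t24.65 yaw 0.0945 T [-0.092  0.118  0.156] q6 -0.22 ff 30.0
t24.73 yaw 0.0595 T [-0.16   0.085  0.108] q6 -0.19 ff 30.0
t24.82 yaw 0.0245 T [-0.113  0.047  0.144] q6 -0.15 ff 30.0
t24.90 yaw -0.0104 T [-0.126  0.139  0.162] q6 -0.12 ff 30.0
t24.98 yaw -0.0454 T [-0.171  0.112  0.191] q6 -0.08 ff 30.0
t25.07 yaw -0.0804 T [-0.155  0.078  0.219] q6 -0.05 ff 30.0
t25.15 yaw -0.1153 T [-0.142  0.073  0.274] q6 -0.01 ff 30.0
```

Red has met its seat; backing off with readings.

```bash
{ python3 -m inch '0 0 0.03 0 0 0 255'>o; python3 s.py; python3 -m inch '0 0 0.03 0 0 0 255'>o; python3 s.py;python3 -m inch '0 0 0.03 0 0 0 255'>o; python3 s.py;python3 -m inch '0 0 0.03 0 0 0 255'>o; python3 s.py;python3 -m inch '0 0 0.03 0 0 0 255'>o; python3 s.py;python3 -m inch '0 0 0.03 0 0 0 255'>o; python3 s.py;python3 -m inch '0 0 0.03 0 0 0 255'>o; python3 s.py;python3 -m inch '0 0 0.03 0 0 0 255'>o; python3 s.py;python3 -m inch '0 0 0.03 0 0 0 255'>o; python3 s.py;python3 -m inch '0 0 0.03 0 0 0 255'>o; python3 s.py;python3 -m inch '0 0 0.03 0 0 0 255'>o; python3 s.py;python3 -m inch '0 0 0.03 0 0 0 255'>o; python3 s.py; } | sed 's/pos.*T/T/'
python3 - <<'E'
from fit import *
d=np.loadtxt("log");run(d[:,0],d[1:,1],[-.2,-.13,-.05])
th=-d[:,0];T=d[1:,1]
for k in(3,6,20):
    s=least_squares(lambda p:sim([p[0],k,p[1],p[2]],th)-T,[-.13,.05,0],diff_step=1e-3);print(k,s.x,np.sqrt(np.mean(s.fun**2)))
E
```

```text
t25.23 yaw -0.0865 T [-0.162  0.098  0.232] q6 -0.04 ff 30.0
t25.32 yaw -0.0527 T [-0.153  0.119  0.135] q6 -0.08 ff 30.0
t25.40 yaw -0.0223 T [-0.136  0.094  0.179] q6 -0.11 ff 30.0
t25.48 yaw 0.0078 T [-0.122  0.109  0.123] q6 -0.14 ff 30.0
t25.57 yaw 0.0377 T [-0.133  0.145  0.092] q6 -0.17 ff 30.0
t25.65 yaw 0.0677 T [-0.156  0.141  0.022] q6 -0.20 ff 30.0
t25.73 yaw 0.0977 T [-0.151  0.149  0.04 ] q6 -0.23 ff 30.0
t25.82 yaw 0.1276 T [-0.148  0.151 -0.005] q6 -0.26 ff 30.0
t25.90 yaw 0.1576 T [-0.128  0.133  0.002] q6 -0.29 ff 30.0
t25.98 yaw 0.1876 T [-0.134  0.128 -0.043] q6 -0.32 ff 30.0
t26.07 yaw 0.2176 T [-0.149  0.132 -0.105] q6 -0.35 ff 30.0
t26.15 yaw 0.2476 T [-0.133  0.186 -0.051] q6 -0.38 ff 30.0
touch yaw 0.1973 k 2.53 f 0.051 bias -0.003 rms 0.0271 [ 0.02  0.01  0.02  0.02  0.01 -0.02 -0.05  0.   -0.06 -0.03 -0.02  0.03
 -0.01  0.01 -0.01  0.01  0.05 -0.  ]
3 [-0.19543804  0.05093217 -0.00394033] 0.02740106981755724
6 [-0.16786182  0.0411822   0.00334359] 0.028357146775124156
20 [-0.14586595  0.03644109  0.00814761] 0.02970617579990606
```

```bash
python3 -m inch '0 0 0.12 0 0 0 255;0 0 0.24 0 0 0 255;0 0 0.36 0 0 0 255;0 0 0.48 0 0 0 255;0 0 0.6 0 0 0 255;0 0 0.72 0 0 0 255;0 0 0.84 0 0 0 255;0 0 0.96 0 0 0 255;0 0 1.08 0 0 0 255;0 0 1.2 0 0 0 255;0 0 1.32 0 0 0 255;0 0 1.42 0 0 0 255'>o;python3 s.py;python3 -m inch '0 0 0.08 0 0 0 255;0 0 0.11 0 0 0 255;0 0 0.11 0 0 0 255'>o;python3 s.py
cat >> b.py <<'E'
k=2.5;s=least_squares(lambda p:sim([p[0],k,.05,p[1]],th)-T,[1.2,0],diff_step=1e-3);print(k,s.x,np.sqrt(np.mean(s.fun**2)))
E
python3 b.py|tail -1
```

```text
t27.15 yaw 1.6724 pos [ 0.4963 -0.039   0.124 ] F [-1.4 -1.6  7. ] T [-0.125  0.353 -0.062] q6 -1.80 ff 30.0
t27.40 yaw 1.7785 pos [ 0.4963 -0.039   0.124 ] F [-2.  -1.8  6.1] T [-0.155  0.3   -0.012] q6 -1.91 ff 30.0
2.5 [ 1.16552656 -0.00136   ] 0.033975944422664904
```

```bash
python3 -m inch '0 0 0 0 0 0 90;0 0 0 0 0 0 90;0 0 0 0 0 0 90;0 0 0 0 0 0 90;0 0 0 0 0 0.03 90;0 0 0 0 0 0.07 90;0 0 0 -0.03 -0.01 0.1 90;0 0 0 -0.06 -0.02 0.12 60;0 0 0 -0.07 -0.03 0.12 0;0 0 0 -0.07 -0.03 0.12 0;0 0 0 -0.07 -0.03 0.12 0;0 0 0 -0.07 -0.03 0.12 0'; python3 -c "
from station import r,viewer
import cv2
cv2.imwrite('pics/end.png',cv2.resize(viewer.camera('scene')['img'][:,:,::-1],(800,600)))"
```

```text
time: 28.4
ee_pos: [0.4262, -0.0686, 0.2424]
orientation: [-0.0, -0.102, 0.995, 0.0]
contact_force: [0.1, 0.8, -0.6]
finger_gap: 0.955
finger_force: 0.0
```

View pics/end.png

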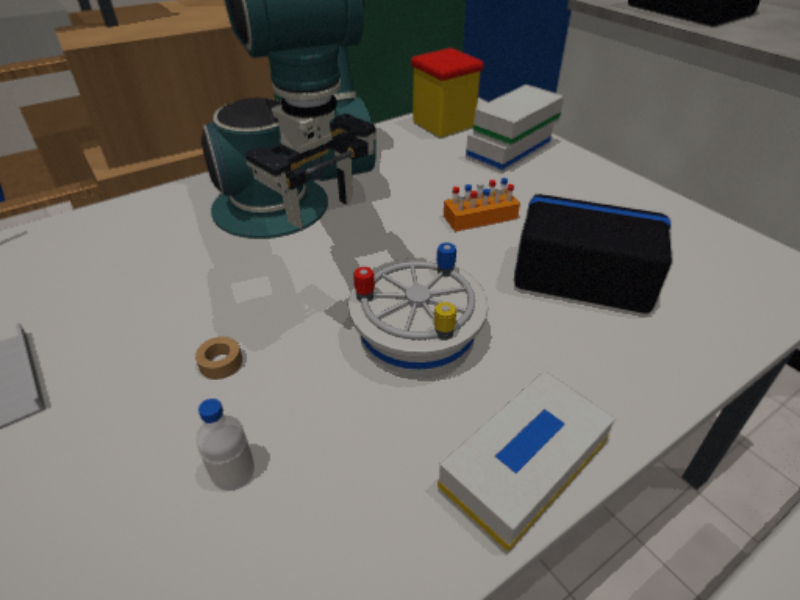

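The gripper is clear of everything. The bottle at (225,450), label roll at (219,357) and analyser at (595,250) have not moved. Handing in.

```bash
python3 -c "
from station import r
print(r.job_done())"
```

```text
the job is handed in; nothing more can be done
None
```

I seated the knobs in order and backed off blue one quarter turn, yellow two and red one, by my torque-based touch estimates: red within about 0.03 rad, yellow perhaps 0.05 and blue perhaps 0.07 rad short; I let go and handed in at about 28 s with nothing else moved, and no verdict came back.

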